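# Hold a bracket home in the brazing jig

## Task

Stand the steel bracket with the flat upright web down in the channel of the brazing jig, flat on the channel floor and not yet pushing in the sprung plunger. Then push it along the channel against the plunger until its end is firmly home against the stop block, without ramming it, and finish while still holding it pressed there: if you let go, the spring pushes it back. Leave the other things on the bench where they are.

Things in the scene. Friction and masses are not known exactly. Their poses are not given: they have to be found in the camera images.
- bracket: Bare steel work piece, about 0.4 kg, standing on the bench: flat shoe 80 x 34 x 20 mm (x, y, z) and, across the middle of its top, an upright flat web 12 mm thick (x), 34 mm wide (y), 36 mm high; 56 mm tall in all, a brass bush flush in the web. Origin: centre of its underside, z up. Same either way round. Grip the web from above, across its 12 or 34 mm.
- jig: Fixed dark steel plate 240 x 100 x 12 mm (x, y, z), origin: centre of its underside, z up. A channel runs along its x: floor is the plate's top (z = 12 mm), between two bright rails from x = -80 to +70 mm, 39 mm apart inside, upright to z = 24 mm, then flared out at 45 degrees to z = 31 mm. Open at -x; stop block and plunger at the +x end: home is towards +x. Place and turn vary.
- stop: Stop block across the +x end of the channel, fixed to the jig, 36 x 70 x 26 mm (x, y, z), standing on the jig plate (top at 38 mm above the bench). Origin: centre of the lower edge of its flat face towards the channel, at x = +70 mm in the jig's frame; axes as the jig's.
- stop_face (a point): Centre of the stop block's face (the hard stop), 24 mm above the bench, x = +70 mm in the jig's frame. The bracket is home when the end of its shoe touches this face, its origin then 40 mm short of it.
- plunger_nose (a point): Centre of the front face of the sprung plunger, a brass pin of 14 mm diameter that sticks out of the stop face by 16 mm along the channel, 24 mm above the bench. Moves with the plunger.
- plunger (a joint): How far the plunger is pushed in, in m: 0 at rest, sticking out 16 mm; 0.016 when its nose is flush with the stop face. Its spring pushes back with about 3 N at 0, rising evenly to about 10 N at 0.016.
- post_fitting: Another steel piece, leave alone: shoe 55 x 34 x 20 mm with an upright round post 20 mm in diameter, 62 mm tall in all. Origin: centre of its underside.
- angle_piece: Another steel piece, leave alone: thin plate 60 x 50 x 6 mm with an upright plate at its +x edge, 46 mm tall. Origin: centre of its underside.
- flux_tin: Round tin, 60 mm in diameter, 45 mm tall, leave alone. Origin: centre of its underside.
- pipe_collar: Copper ring 48 mm in diameter, 30 mm tall, leave alone. Origin: centre of its underside.
- firebrick: Fire brick 200 x 100 x 50 mm, leave alone. Origin: centre of its underside.
- round_bar: Brass round bar 28 mm in diameter, 160 mm long, lying, leave alone. Origin: under its middle.
- brush: Hand brush 180 mm long, lying along its x, leave alone. Origin: underside, near its middle.
Things that resemble listed ones, but are neither listed nor needed, are in the scene too. What is shaped like the bracket but black or blue is not meant.

How it is judged:
By the outcome, as a careful person would: the job done as asked, in the order asked, and still so for the second after the job is handed in, while the arm keeps its last pose, push and grip.
It also fails if it takes over 48 s, if anything falls off the work surface, if the arm or the gripper's body presses on something with over 40 N, if the wrist force passes 120 N, or if a joint passes its speed limit or range.

## Robot

A 6-joint arm with a two-finger parallel gripper is mounted at the origin on the work surface. World frame = base frame: x ahead of the robot, y to its left, z up, the work surface at z = 0. Lengths are in m, angles in rad, forces in N, time in s.
With the tool pointing down it reaches from about 0.35 to 0.85 m from the base axis. Payload 8.1 kg.
Tool frame: the origin (TCP) lies at the very end of the fingers, on their centre line; the grasp point (between the pads) lies 19 mm behind it; z points along the fingers, y is the direction in which the jaws open and shut (so a half turn about z gives the same grasp; the last joint's range is limited). The gripper opens to 93 mm and grips with 3 to 60 N. Pads are 15 mm wide; open, the fingers measure 128 mm over their backs; the gripper's body (75 mm by 188 mm) begins 65 mm behind the grasp point.
Start: joints at [1.109, 0.13, 1.488, -0, 1.523, -0.085], TCP at [0.221, 0.558, 0.219] pointing down, gripper open.
Joint ranges: [-2.96, 2.96], [-0.89, 2.26], [0.02, 2.5], [-1.34, 4.48], [0, 2.73], [-2.66, 2.66]. Speed limits (rad/s): [2.39, 2.39, 2.79, 3.14, 3.14, 3.14].

## Interface

Orientations are given as a rotation vector (axis times angle).
In Python, from plant import robot gives the robot as it stands.
- The arm moves only by the tool jog_arm, never from a script. Its argument "commands" is a list of rows, each a list of 3 entries, a list of its own where there are three numbers: the shift along the world's x, y, z scaled (see below), then the turn, a rotation vector about the world's x, y, z scaled (see below), then the closure, from -1 (fully open) to 1 (shut), so that 0 is half open. In form: [[[tx, ty, tz], [ax, ay, az], hand], ...]. A call has 1 to 10 rows; each row is the pose to reach, as a shift and turn from the pose measured when the call began, turning the shorter way round; what a row does not reach only later rows make up. The controller multiplies each number of a shift by 0.6 m and each number of a turn by 2 pi rad. A row lasts 1/8 s, in which the tool goes at most 62.5 mm and 10.7 degrees, less where a joint would pass 70% of its speed; a pose out of reach is approached as far as the arm can. A call with a number of a shift or a turn outside -1 to 1 is refused whole. A call with a gripper value outside its range is refused whole. The fingers move at their own pace and stop on an object; "newtons" is the grip in N (left out, the last holds). Time passes only in rows, so rows that repeat a pose let the fingers close. It gives the time, the measured TCP pose, the force and the opening at its end, in the units of the state.
- robot.read_state(): the state, without advancing time (a new reading comes with each control period).
- robot.read_camera(name): name is "scene" or "top" or "wrist"; returns a dict with "pixels" (400x640x3 uint8, red, green, blue), "fovy" (degrees; the focal length in pixels is half the picture's height over the tangent of half this angle, whatever the lens; pixels are square), "cx", "cy" (the principal point, pixels), "rvec" (rotation vector, rad) and "tvec" (3), from world to camera coordinates, as OpenCV has them; the wrist camera has in their place "tool_from_camera" (4x4, takes a point from camera to tool coordinates, whose origin is the TCP and whose axes are the flange's). Camera axes: x right, y down, z forward; pixel columns grow to the right and rows downward; lengths in m; the calibration is good to about 2 mm. A picture is of the moment at which its call begins: read the wrist's pose just before it. There is no depth.
- robot.close_job(): hands the job in, once; it reports no verdict.
Trained networks look in the newest picture that a camera, given by its name, has taken for a name from the list of things; names that differ only in an ending like _2 or _b are one class to them, and where a whole thing is asked for, a point or a joint stands for the part that bears it (a point fixed in the world has none). Each returns a list of dicts, best first, with "p" (0 to 1); they miss things now and then, are a little off and sometimes report something else, mostly with a low value. They report only what shows in the picture. A call takes as long as a camera call. They do not tell look-alikes from the thing itself.
- robot.trace(camera, name): "pixels" (400x640 bool, what is visible of it) and "uv" ([column, row] in pixels, amid what is visible of it).
The state is a dict: "t": time; "q": joint angles; "dq": joint speeds; "joint_torque": joint torques, N m; "tool_pos": TCP position; "orientation": TCP orientation; "force": force on the tool from outside, world axes, zero at the start; "wrist_torque": the same for the moment, N m; "opening": finger opening in m.
Only numpy, scipy, OpenCV 4.12 (cv2) and the standard library are available. Lean on these libraries where they do the work, as an engineer would, in place of code of your own. Each camera call takes 0.05 s, during which the arm holds its last target.

## Working session

There is one attempt and no reset: what is moved stays moved. The work goes in short steps, Python scripts to look and compute and a tool call to move; the robot and the scene stay as the last step left them, time stands still between calls to the robot, and variables do not carry over. Pictures are saved under pics/ and viewed, and the job is handed in when it is done.

Besides the shell and the picture viewer there is one more tool, called after "Request:" by a JSON object that holds its "name" and its "arguments", one argument or row to a line. jog_arm: Moves the arm, as the interface text tells. Shifts and turns lie within -1 to 1; 1 stands for 0.6 m of shift or 2 pi rad of turn. Its arguments: {"type":"object","properties":{"commands":{"type":"array"},"newtons":{"type":"number"}},"required":["commands"]}

```bash
ls; mkdir -p pics; cat > h.py <<'E'
import numpy as np, cv2
from plant import robot
def K(c):
    f=200/np.tan(np.radians(c["fovy"])/2)
    return f,c["cx"],c["cy"]
def ray(c,uv):
    f,cx,cy=K(c); R=cv2.Rodrigues(np.array(c["rvec"],float))[0]; t=np.array(c["tvec"],float).ravel()
    d=R.T@np.array([(uv[0]-cx)/f,(uv[1]-cy)/f,1]); return -R.T@t,d
def atz(c,uv,z):
    o,d=ray(c,uv); return o+d*(z-o[2])/d[2]
def proj(c,P):
    f,cx,cy=K(c); R=cv2.Rodrigues(np.array(c["rvec"],float))[0]; t=np.array(c["tvec"],float).ravel()
    p=np.atleast_2d(P)@R.T+t; return np.c_[f*p[:,0]/p[:,2]+cx,f*p[:,1]/p[:,2]+cy]
def wristcam(c,s):
    T=np.array(c["tool_from_camera"]); Rt=cv2.Rodrigues(np.array(s["orientation"],float))[0]
    R=Rt@T[:3,:3]; p=Rt@T[:3,3]+np.array(s["tool_pos"])
    c=dict(c); c["rvec"]=cv2.Rodrigues(R.T)[0]; c["tvec"]=-R.T@p; return c
def save(n,img,s=1):
    cv2.imwrite("pics/"+n,cv2.resize(img[:,:,::-1],None,fx=s,fy=s,interpolation=cv2.INTER_CUBIC))
E
python3 - <<'E'
from h import *
s=robot.read_state(); print({k:np.round(v,3) for k,v in s.items()})
for n in ["top","scene"]:
    c=robot.read_camera(n); save(n+"0.png",c["pixels"])
    print(n,{k:c[k] for k in c if k!="pixels"})
    for nm in ["bracket","jig","stop","plunger_nose"]:
        for r in robot.trace(n,nm): print(nm,round(r["p"],2),np.round(r["uv"],1),r["pixels"].sum(),np.round(atz(c,r["uv"],0.02),3))
E
```

```text
pics
{'t': np.float64(0.0), 'q': array([ 1.109,  0.131,  1.489,  0.   ,  1.523, -0.085]), 'dq': array([-0.   , -0.   , -0.   , -0.002, -0.   , -0.001]), 'joint_torque': array([ 1.0000e-03, -5.5985e+01, -4.9176e+01,  7.7000e-02,  3.6000e-02,
       -0.0000e+00]), 'tool_pos': array([0.22 , 0.557, 0.218]), 'orientation': array([-5.880e-01, -3.085e+00,  3.000e-03]), 'force': array([-0.128,  0.044, -0.178]), 'wrist_torque': array([-0.01 , -0.057, -0.019]), 'opening': np.float64(0.093)}
top {'fovy': 50.71890873723053, 'cx': 310.04773709319807, 'cy': 201.03332003694544, 'rvec': array([ 2.20892607, -2.1593263 ,  0.07782378]), 'tvec': array([0.05365364, 0.56304984, 1.24867355])}
bracket 0.87 [326.3 261.7] 281 [0.382 0.014 0.02 ]
bracket 0.84 [373.7 178.9] 334 [ 0.633 -0.124  0.02 ]
bracket 0.75 [334.  217.7] 329 [ 0.513 -0.007  0.02 ]
bracket 0.71 [337.2 173.9] 326 [ 0.646 -0.014  0.02 ]
jig 0.95 [274.1 196.9] 2634 [0.572 0.175 0.02 ]
stop 0.82 [284.5 168.2] 275 [0.66  0.146 0.02 ]
plunger_nose 0.48 [284.8 155.1] 44 [0.7   0.146 0.02 ]
scene {'fovy': 57.61968416413815, 'cx': 318.4019618817059, 'cy': 211.6213507408499, 'rvec': array([ 1.78708033,  1.85468332, -0.68220135]), 'tvec': array([-0.02161521, -0.42705463,  1.32812529])}
bracket 0.9 [315.1 163.1] 421 [0.39  0.027 0.02 ]
bracket 0.89 [229.7 152. ] 389 [ 0.349 -0.232  0.02 ]
bracket 0.84 [244.2 230.9] 530 [ 0.643 -0.138  0.02 ]
bracket 0.63 [305.9 195.5] 418 [0.519 0.008 0.02 ]
bracket 0.62 [295.8 229.7] 469 [ 0.635 -0.01   0.02 ]
jig 0.57 [366.5 222.5] 2899 [0.606 0.167 0.02 ]
stop 0.84 [360.6 237.1] 505 [0.652 0.15  0.02 ]
stop 0.58 [248.4 230.5] 518 [ 0.642 -0.127  0.02 ]
plunger_nose 0.64 [356.9 248.2] 74 [0.685 0.14  0.02 ]
```

View pics/top0.png

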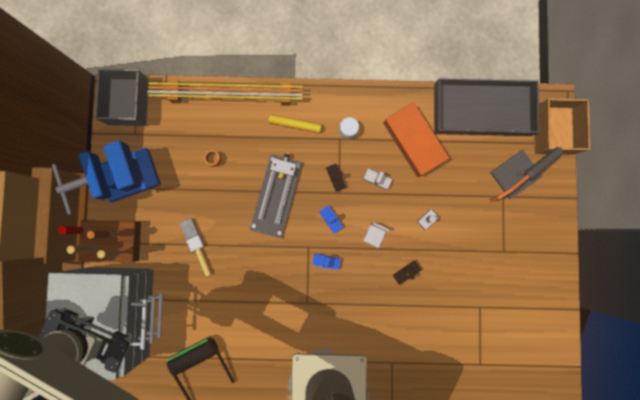

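View pics/scene0.png

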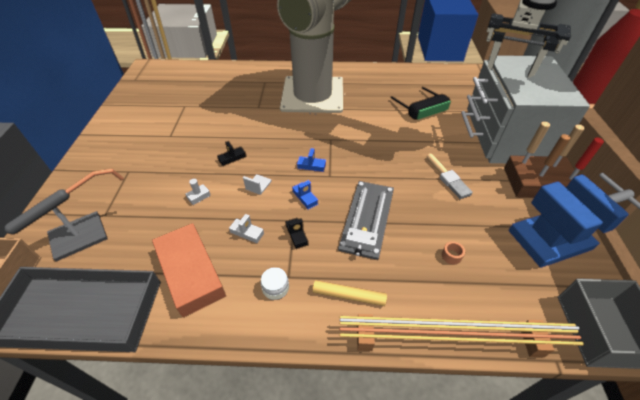

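```bash
python3 - <<'E'
import cv2
a=cv2.imread("pics/top0.png")[120:300,220:420]; cv2.imwrite("pics/top0c.png",cv2.resize(a,None,fx=3.3,fy=3.3,interpolation=cv2.INTER_CUBIC))
a=cv2.imread("pics/scene0.png")[130:290,200:420]; cv2.imwrite("pics/scene0c.png",cv2.resize(a,None,fx=3.6,fy=3.6,interpolation=cv2.INTER_CUBIC))
E
```

```text
(no output)
```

View pics/top0c.png

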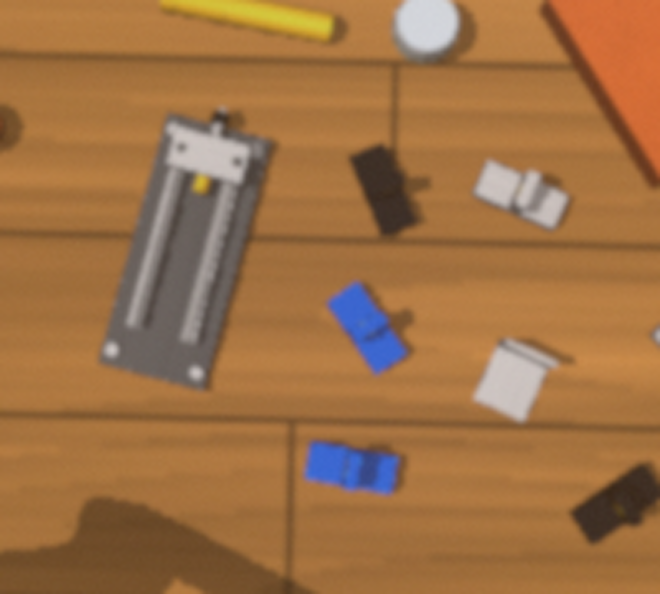

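View pics/scene0c.png

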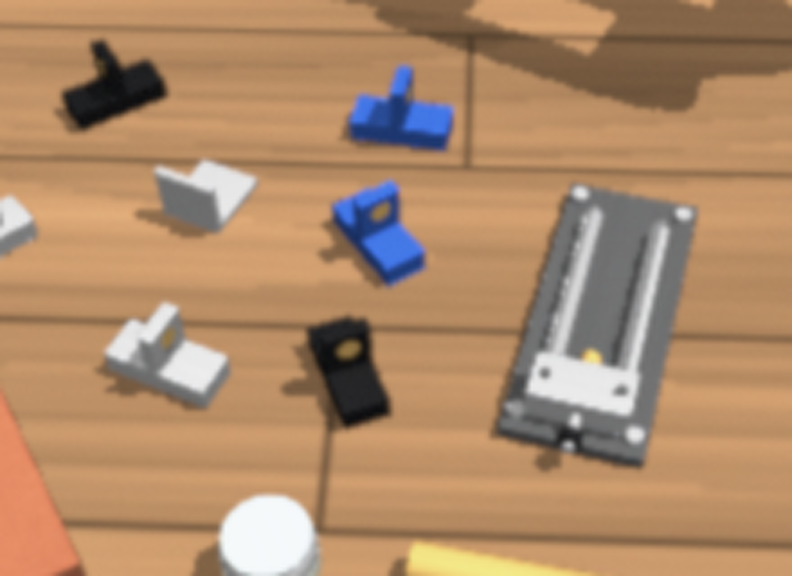

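The candidates shaped like the bracket, in top-camera pixels:
- Black: (337,174) and (407,272)
- Blue: (334,218) and (326,262)
- Bare steel: (374,179)

Only the bare steel one at (374,179) fits the description, since it has an 80 mm shoe, a flat web and a brass bush. The crop confirms it. The jig is at (274,197), with its stop towards the top of the picture.

```bash
cat > fit.py <<'E'
from h import *
from scipy.optimize import minimize
def box(x0,x1,y0,y1,z0,z1): return np.array([[x,y,z] for x in(x0,x1) for y in(y0,y1) for z in(z0,z1)])
BR=[box(-.04,.04,-.017,.017,0,.02),box(-.006,.006,-.017,.017,.02,.056)]
JG=[box(-.12,.12,-.05,.05,0,.012),box(.07,.106,-.035,.035,.012,.038)]
def sil(c,boxes,p,S=4):
    x,y,a=p[:3]; R=np.array([[np.cos(a),-np.sin(a),0],[np.sin(a),np.cos(a),0],[0,0,1]])
    m=np.zeros((400*S,640*S),np.uint8)
    for b in boxes:
        uv=proj(c,b@R.T+[x,y,p[3] if len(p)>3 else 0]); uv=(uv+.5)*S-.5
        cv2.fillConvexPoly(m,cv2.convexHull(np.round(uv*16).astype(np.int32)),255,cv2.LINE_AA,4)
    return cv2.resize(m,(640,400),interpolation=cv2.INTER_AREA)/255.
def fit(views,boxes,p0):
    def cost(p):
        return sum(np.abs(sil(c,boxes,p)-m).sum()/m.sum() for c,m in views)
    best=None
    for da in (-.3,0,.3):
        q=np.array(p0,float); q[2]+=da
        r=minimize(cost,q,method="Nelder-Mead",options=dict(initial_simplex=np.vstack([q]+[q+d for d in np.diag([.012,.012,.2])]),xatol=1e-4,fatol=1e-4))
        if best is None or r.fun<best.fun: best=r
    return best
E
python3 - <<'E'
from fit import *
V={}
for n in ["top","scene"]:
    c=robot.read_camera(n)
    for nm in ["bracket","jig"]:
        rs=robot.trace(n,nm)
        for r in rs:
            P=atz(c,r["uv"],.02)[:2]
            if nm=="jig" or np.hypot(*(P-[.637,-.13]))<.03:
                V.setdefault(nm,[]).append((c,r["pixels"].astype(float))); break
for nm,b,p0 in [("bracket",BR,[.633,-.128,-2.0]),("jig",JG,[.585,.17,-.25])]:
    for sub in (V[nm],V[nm][:1],V[nm][1:]):
        r=fit(sub,b,p0); print(nm,len(sub),np.round(r.x,4),round(r.fun,3))
E
```

```text
bracket 2 [ 0.6339 -0.1365 -2.0021] 0.212
bracket 1 [ 0.6344 -0.137  -1.9803] 0.096
bracket 1 [ 0.6335 -0.136  -2.0315] 0.103
jig 2 [ 0.5752  0.1712 -0.2401] 0.08
jig 1 [ 0.5749  0.1699 -0.2391] 0.035
jig 1 [ 0.5753  0.1725 -0.2416] 0.025
```

Request:
{"name": "jog_arm", "arguments": {
  "commands": [
    [[0.35,-0.58,0],[0,0,-0.009],-0.2],
    [[0.35,-0.58,0],[0,0,-0.009],-0.2],
    [[0.35,-0.58,0],[0,0,-0.009],-0.2],
    [[0.35,-0.58,0],[0,0,-0.009],-0.2],
    [[0.35,-0.58,0],[0,0,-0.009],-0.2],
    [[0.35,-0.58,0],[0,0,-0.009],-0.2],
    [[0.35,-0.58,0],[0,0,-0.009],-0.2],
    [[0.35,-0.58,0],[0,0,-0.009],-0.2]
  ]
}}

```text
t: 1.8
tool_pos: [0.4317, 0.2081, 0.2188]
orientation: [0.681, 3.066, -0.0]
force: [-0.7, 1.0, 0.2]
opening: 0.0558
```

Request:
{"name": "jog_arm", "arguments": {
  "commands": [
    [[0.337,-0.574,-0.08],[0,0,0],-0.2],
    [[0.337,-0.574,-0.08],[0,0,0],-0.2],
    [[0.337,-0.574,-0.08],[0,0,0],-0.2],
    [[0.337,-0.574,-0.08],[0,0,0],-0.2],
    [[0.337,-0.574,-0.08],[0,0,0],-0.2],
    [[0.337,-0.574,-0.08],[0,0,0],-0.2],
    [[0.337,-0.574,-0.08],[0,0,0],-0.2],
    [[0.337,-0.574,-0.08],[0,0,0],-0.2],
    [[0.337,-0.574,-0.08],[0,0,0],-0.2]
  ]
}}

```text
t: 2.92
tool_pos: [0.6338, -0.1346, 0.1707]
orientation: [-0.68, -3.067, -0.001]
force: [-0.6, 0.3, 0.1]
opening: 0.0558
```

```bash
python3 - <<'E'
from fit import *
s=robot.read_state(); c=wristcam(robot.read_camera("wrist"),s)
print(np.round(s["tool_pos"],4),np.round(s["orientation"],4),c["fovy"],np.round(c["tool_from_camera"],3))
img=c["pixels"].copy()
p=[.6339,-.1365,-2.002]
a=p[2];R=np.array([[np.cos(a),-np.sin(a),0],[np.sin(a),np.cos(a),0],[0,0,1]])
rs=robot.trace("wrist","bracket")
for r in rs: print(r["p"],r["uv"],r["pixels"].sum(),r["pixels"].any(0).nonzero()[0][[0,-1]],r["pixels"].any(1).nonzero()[0][[0,-1]])
for b in BR:
    for q in proj(c,b@R.T+[p[0],p[1],0]): cv2.circle(img,tuple(int(v) for v in q),3,(255,0,0),-1)
save("w1.png",img)
m=rs[0]["pixels"].astype(float)
r=fit([(c,m)],BR,p); print(np.round(r.x,4),r.fun)
print(np.round(proj(c,s["tool_pos"])))
E
```

```text
[ 0.6338 -0.1346  0.1707] [-6.796e-01 -3.067e+00 -9.000e-04] 70.19427492260785 [[-0.001 -0.954 -0.299  0.085]
 [ 1.    -0.001  0.    -0.   ]
 [-0.001 -0.299  0.954 -0.167]
 [ 0.     0.     0.     1.   ]]
0.97 [430.2, 140.3] 2683 [390 463] [106 175]
0.95 [324.0, 181.3] 2229 [289 358] [170 211]
0.95 [112.9, 7.8] 609 [ 85 131] [ 0 21]
0.55 [405.8, 24.6] 3124 [354 441] [ 0 57]
[ 0.9655 -0.4205 -3.7797] 1.0
[[324. 247.]]
```

View pics/w1.png

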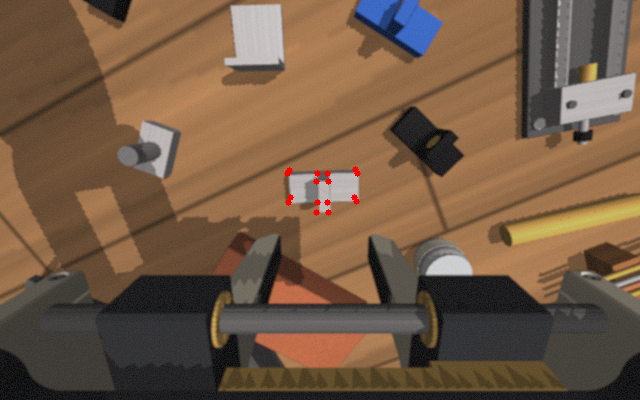

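The wrist view shows the steel bracket at (324,187), and the projected model corners lie on it. I'll refit with the right mask.

```bash
python3 - <<'E'
from fit import *
s=robot.read_state(); c=wristcam(robot.read_camera("wrist"),s)
p=[.6339,-.1365,-2.002]
for r in robot.trace("wrist","bracket"):
    if np.hypot(*(np.array(r["uv"])-[324,185]))<15:
        m=r["pixels"].astype(float)
        f=fit([(c,m)],BR,p); print(np.round(f.x,4),f.fun); p=f.x
        save("w1c.png",np.hstack([c["pixels"][120:240,260:390],np.uint8(np.abs(sil(c,BR,p)-m)*255)[120:240,260:390,None].repeat(3,2)]),3)
o=s["orientation"]; print(s["t"],s["tool_pos"],2*np.arctan2(o[1],o[0])-np.pi/2)
E
```

```text
[ 0.6341 -0.1344 -1.9701] 0.040250115794349235
3.025 [ 0.63388626 -0.13450596  0.17116134] 1.1354327900141823
```

View pics/w1c.png

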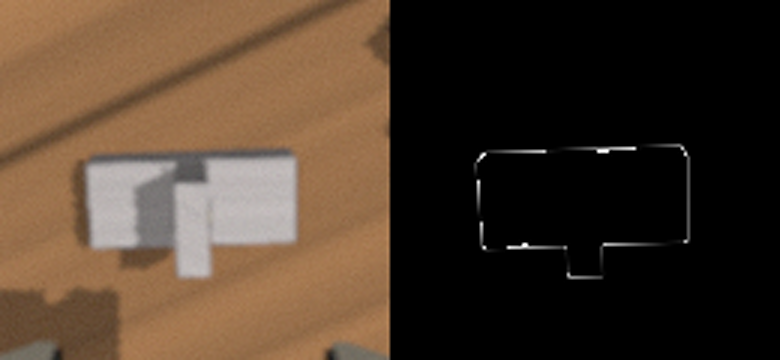

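Request:
{"name": "jog_arm", "arguments": {
  "commands": [
    [[0,0,-0.08],[0,0,0.006],-0.2],
    [[0,0,-0.16],[0,0,0.006],-0.2],
    [[0,0,-0.21],[0,0,0.006],-0.2],
    [[0,0,-0.235],[0,0,0.006],-0.2],
    [[0,0,-0.245],[0,0,0.006],-0.2],
    [[0,0,-0.245],[0,0,0.006],-0.2],
    [[0,0,-0.245],[0,0,0.006],-0.2]
  ],
  "newtons": 40
}}

```text
t: 4.0
tool_pos: [0.6352, -0.1352, 0.0262]
orientation: [0.62, 3.076, -0.0]
force: [0.5, 0.1, 0.7]
opening: 0.0559
```

Request:
{"name": "jog_arm", "arguments": {
  "commands": [
    [[0,0,0],[0,0,0],1],
    [[0,0,0],[0,0,0],1],
    [[0,0,0],[0,0,0],1],
    [[0,0,0],[0,0,0],1],
    [[0,0,0],[0,0,0],1],
    [[0,0,0],[0,0,0],1]
  ],
  "newtons": 40
}}

```text
t: 4.75
tool_pos: [0.6351, -0.1353, 0.026]
orientation: [0.62, 3.076, -0.0]
force: [1.6, -0.9, -0.1]
opening: 0.0114
```

Request:
{"name": "jog_arm", "arguments": {
  "commands": [
    [[0,0,0.05],[0,0,0],1],
    [[0,0,0.15],[0,0,0],1],
    [[0,0,0.2],[0,0,0],1],
    [[0,0,0.2],[0,0,0],1]
  ]
}}

```text
t: 5.25
tool_pos: [0.637, -0.1358, 0.1491]
orientation: [0.619, 3.071, -0.001]
force: [0.8, 0.4, -3.3]
opening: 0.0117
```

Request:
{"name": "jog_arm", "arguments": {
  "commands": [
    [[-0.016,0.065,0],[0,0,-0.028],1],
    [[-0.033,0.13,0],[0,0,-0.056],1],
    [[-0.05,0.195,0],[0,0,-0.084],1],
    [[-0.066,0.26,0],[0,0,-0.112],1],
    [[-0.083,0.325,0],[0,0,-0.14],1],
    [[-0.1,0.39,0],[0,0,-0.168],1],
    [[-0.116,0.455,0],[0,0,-0.196],1],
    [[-0.132,0.518,0],[0,0,-0.225],1],
    [[-0.132,0.518,0],[0,0,-0.225],1],
    [[-0.132,0.518,0],[0,0,-0.225],1]
  ]
}}

```text
t: 6.5
tool_pos: [0.5565, 0.1745, 0.1467]
orientation: [2.465, 1.939, -0.015]
force: [0.7, -0.4, -4.2]
opening: 0.0119
```

```bash
python3 - <<'E'
from fit import *
s=robot.read_state(); o=s["orientation"]; c=wristcam(robot.read_camera("wrist"),s)
yaw=2*np.arctan2(o[1],o[0])-np.pi/2
print(s["t"],s["tool_pos"],o,yaw,(yaw+.24)%np.pi,s["force"],s["opening"])
img=c["pixels"].copy()
a=-.24;R=np.array([[np.cos(a),-np.sin(a),0],[np.sin(a),np.cos(a),0],[0,0,1]])
for b in JG+[box(-.08,.07,-.0195,.0195,.012,.024)]:
    for q in proj(c,b@R.T+[.5752,.1712,0]): cv2.circle(img,tuple(int(v) for v in q),2,(255,0,0),-1)
save("w2.png",img); save("w2raw.png",c["pixels"])
c2=robot.read_camera("top"); save("top2.png",c2["pixels"])
E
```

```text
6.5 [0.55652929 0.17454039 0.1466759 ] [ 2.46527625  1.93860769 -0.01522248] -0.23805306801925186 0.0019469319807481344 [ 0.72192316 -0.4184956  -4.18314973] 0.011939825735080668
```

View pics/w2.png

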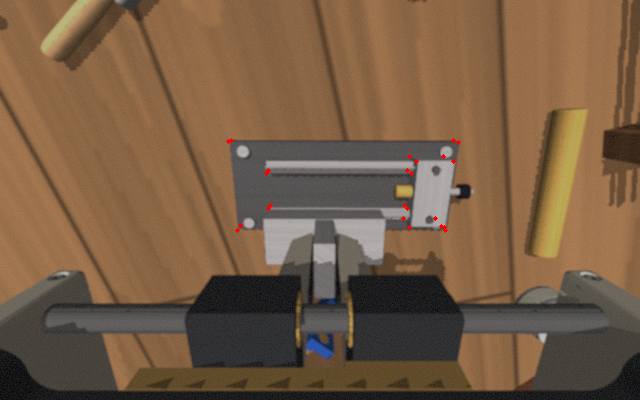

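The bracket is held upright above the jig, level and parallel to the channel. The projected jig model falls on the plate within about 3 px. I'll refine the jig pose in this view and check where the bracket sits in the hand.

```bash
python3 - <<'E'
from fit import *
import fit as F
s=robot.read_state(); o=s["orientation"]; c=wristcam(robot.read_camera("wrist"),s)
yaw=2*np.arctan2(o[1],o[0])-np.pi/2
W=np.zeros((400,640)); W[100:212]=1
rs=robot.trace("wrist","jig"); print([(r["p"],r["uv"]) for r in rs])
m=rs[0]["pixels"].astype(float)*W
old=F.sil; F.sil=lambda *a:old(*a)*W
f=fit([(c,m)],JG,[.5752,.1712,-.24]); print("jig",np.round(f.x,4),f.fun)
save("w3.png",np.uint8(np.abs(old(c,JG,f.x)*W-m)*255)[:,:,None].repeat(3,2)[100:260,200:500],2.5)
for r in robot.trace("wrist","bracket"):
    print(r["p"],r["uv"],r["pixels"].sum())
    if np.hypot(*(np.array(r["uv"])-[324,245]))<25:
        # rows<268 : shoe's front part; fit at bottom height
        W2=np.zeros((400,640)); W2[:235]=1
        F.sil=lambda *a:old(*a)*W2
        z=s["tool_pos"][2]-.026
        Z=[b+[0,0,z] for b in BR]
        g=fit([(c,r["pixels"]*W2)],Z,[s["tool_pos"][0],s["tool_pos"][1],yaw]); print("br",np.round(g.x,4),g.fun, s["tool_pos"],yaw)
E
```

```text
[(0.55, [348.6, 180.4])]
jig [ 0.5764  0.1717 -0.2408] 0.042958833056791844
0.66 [320.8, 229.8] 5729
br [ 0.5567  0.1735 -0.2512] 0.03696289792865737 [0.55730456 0.17397975 0.14765752] -0.24013742365382829
0.63 [526.3, 385.7] 143
0.59 [326.1, 344.1] 654
```

View pics/w3.png

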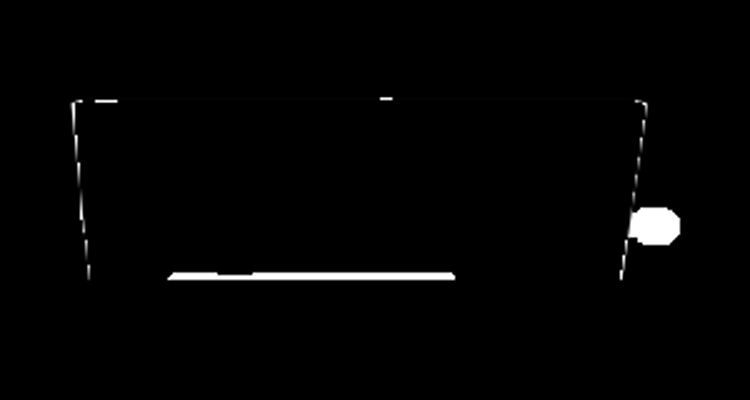

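Request:
{"name": "jog_arm", "arguments": {
  "commands": [
    [[0.001,0.0045,-0.05],[0,0,0.0008],1],
    [[0.001,0.0045,-0.1],[0,0,0.0008],1],
    [[0.001,0.0045,-0.13],[0,0,0.0008],1],
    [[0.001,0.0045,-0.14],[0,0,0.0008],1],
    [[0.001,0.0045,-0.14],[0,0,0.0008],1]
  ]
}}

```text
t: 7.38
tool_pos: [0.5588, 0.1767, 0.0651]
orientation: [2.463, 1.94, -0.01]
force: [-0.2, 0.1, -3.6]
opening: 0.0119
```

```bash
cat > chk.py <<'E'
from h import *
import sys
s=robot.read_state(); o=np.array(s["orientation"]); c=wristcam(robot.read_camera("wrist"),s)
yaw=2*np.arctan2(o[1],o[0])-np.pi/2
d=s["tool_pos"]-np.array([.5764,.1717,0]); a=-.2408
print("t",s["t"],"pos",np.round(s["tool_pos"],4),"jigframe",np.round([d[0]*np.cos(a)+d[1]*np.sin(a),-d[0]*np.sin(a)+d[1]*np.cos(a)],4),"yaw",round((yaw-a+1.57)%np.pi-1.57,4),"tilt",o.round(3),"F",np.round(s["force"],2),"T",np.round(s["wrist_torque"],2),round(float(s["opening"]),4))
b=robot.read_camera("scene")["pixels"][170:290,290:430]
save(sys.argv[1],np.hstack([cv2.resize(c["pixels"][120:320,180:500],(600,375)), cv2.resize(b,(200,375))][:1]))
save("s"+sys.argv[1],b,4)
E
python3 chk.py c1.png
```

```text
t 7.375 pos [0.5588 0.1767 0.0651] jigframe [-0.0183  0.0007] yaw 0.0043 tilt [ 2.463  1.94  -0.01 ] F [-0.15  0.12 -3.57] T [-0.02  0.06  0.04] 0.0119
```

View pics/c1.png

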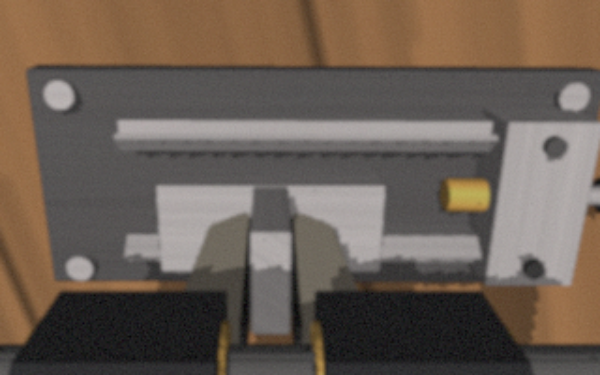

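View pics/sc1.png

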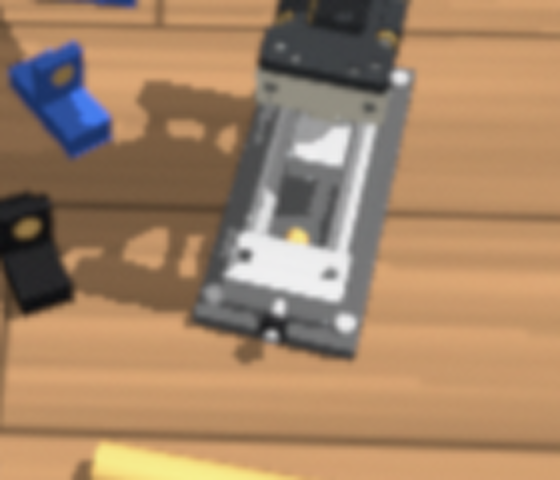

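Above the channel, the shoe sits between the two rails with the plunger well clear. I'll lower it in small steps.

Request:
{"name": "jog_arm", "arguments": {
  "commands": [
    [[0,0,-0.015],[0,0,-0.0005],1],
    [[0,0,-0.03],[0,0,-0.0005],1],
    [[0,0,-0.038],[0,0,-0.0005],1],
    [[0,0,-0.04],[0,0,-0.0005],1],
    [[0,0,-0.04],[0,0,-0.0005],1]
  ]
}}

```text
t: 8.1
tool_pos: [0.5595, 0.177, 0.042]
orientation: [2.465, 1.936, -0.008]
force: [-1.1, 0.3, -3.8]
opening: 0.0117
```

Request:
{"name": "jog_arm", "arguments": {
  "commands": [
    [[0,0,-0.002],[0,0,0],1],
    [[0,0,-0.004],[0,0,0],1],
    [[0,0,-0.004],[0,0,0],1]
  ]
}}

```text
t: 8.48
tool_pos: [0.5594, 0.177, 0.0396]
orientation: [2.465, 1.936, -0.008]
force: [-0.0, 0.3, -2.5]
opening: 0.0118
```

Request:
{"name": "jog_arm", "arguments": {
  "commands": [
    [[0,0,-0.002],[0,0,0],1],
    [[0,0,-0.003],[0,0,0],1],
    [[0,0,-0.003],[0,0,0],1]
  ]
}}

```text
t: 8.85
tool_pos: [0.5596, 0.177, 0.0381]
orientation: [2.465, 1.936, -0.008]
force: [-1.0, -0.9, 0.4]
opening: 0.0117
```

```bash
python3 chk.py c2.png
```

```text
t 8.85 pos [0.5596 0.177  0.0381] jigframe [-0.0176  0.0011] yaw 0.0013 tilt [ 2.465  1.936 -0.008] F [-0.98 -0.9   0.39] T [-0.06  0.41  0.  ] 0.0117
```

View pics/c2.png

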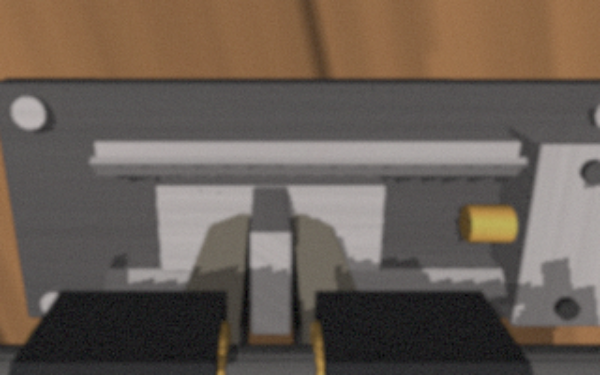

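The bracket touched the floor at TCP z 0.0381, against 0.038 expected, and the weight has come off the wrist. I'll open briefly so it settles flat, check it, then regrip.

Request:
{"name": "jog_arm", "arguments": {
  "commands": [
    [[0,0,0],[0,0,0],0.5],
    [[0,0,0],[0,0,0],0.5],
    [[0,0,0],[0,0,0],0.5]
  ]
}}

```text
t: 9.32
tool_pos: [0.5597, 0.1771, 0.0382]
orientation: [2.465, 1.936, -0.007]
force: [0.1, -0.4, 0.2]
opening: 0.0229
```

```bash
python3 chk.py c3.png
```

```text
t 9.325 pos [0.5597 0.1771 0.0382] jigframe [-0.0175  0.0012] yaw 0.0014 tilt [ 2.465  1.936 -0.007] F [ 0.13 -0.37  0.16] T [-0.06  0.11 -0.03] 0.0229
```

View pics/c3.png

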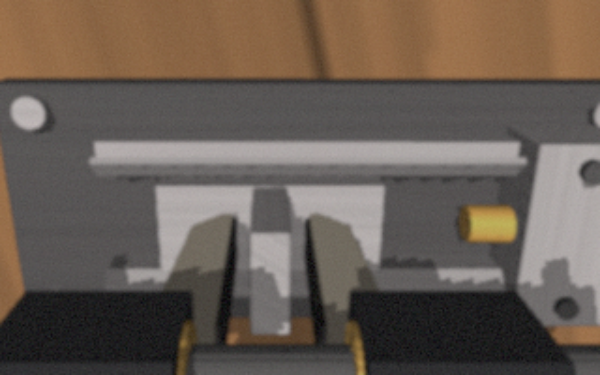

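Request:
{"name": "jog_arm", "arguments": {
  "commands": [
    [[0,0,0],[0,0,0],1],
    [[0,0,0],[0,0,0],1],
    [[0,0,0],[0,0,0],1],
    [[0,0,0],[0,0,0],1]
  ],
  "newtons": 50
}}

```text
t: 9.93
tool_pos: [0.5596, 0.177, 0.0382]
orientation: [2.465, 1.936, -0.007]
force: [-0.3, 0.3, 0.7]
opening: 0.012
```

Request:
{"name": "jog_arm", "arguments": {
  "commands": [
    [[0.007,-0.0018,0],[0,0,0],1],
    [[0.014,-0.0035,0],[0,0,0],1],
    [[0.021,-0.0052,0],[0,0,0],1],
    [[0.028,-0.0069,0],[0,0,0],1],
    [[0.035,-0.0086,0],[0,0,0],1],
    [[0.04,-0.0098,0],[0,0,0],1],
    [[0.044,-0.0108,0],[0,0,0],1],
    [[0.044,-0.0108,0],[0,0,0],1]
  ]
}}

```text
t: 10.92
tool_pos: [0.5865, 0.1704, 0.0382]
orientation: [2.465, 1.935, -0.007]
force: [0.1, 0.2, 2.3]
opening: 0.0117
```

```bash
python3 chk.py c4.png
```

```text
t 10.925 pos [0.5865 0.1704 0.0382] jigframe [0.0101 0.0011] yaw 0.0012 tilt [ 2.465  1.935 -0.007] F [0.09 0.16 2.25] T [-0.01  0.45  0.05] 0.0117
```

View pics/c4.png

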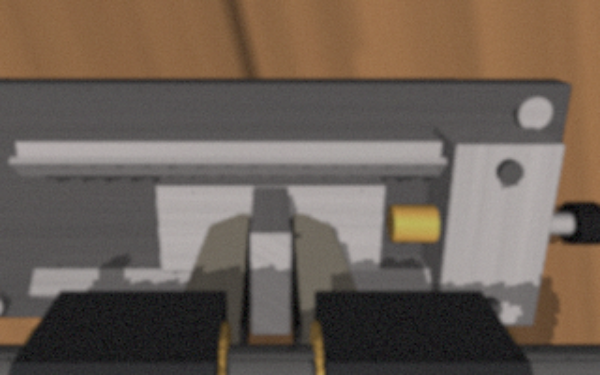

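The shoe is just short of the plunger, at jig x ≈ 10 mm with contact expected near 14 mm. I'll press on gently.

Request:
{"name": "jog_arm", "arguments": {
  "commands": [
    [[0.0032,-0.0008,0],[0,0,0],1],
    [[0.0064,-0.0016,0],[0,0,0],1],
    [[0.0097,-0.0024,0],[0,0,0],1],
    [[0.013,-0.0032,0],[0,0,0],1],
    [[0.0162,-0.004,0],[0,0,0],1],
    [[0.0162,-0.004,0],[0,0,0],1]
  ]
}}

```text
t: 11.78
tool_pos: [0.5953, 0.1682, 0.0381]
orientation: [2.466, 1.936, -0.009]
force: [-7.8, 1.2, 5.8]
opening: 0.0118
```

Request:
{"name": "jog_arm", "arguments": {
  "commands": [
    [[0.0032,-0.0008,0],[0,0,0],1],
    [[0.0064,-0.0016,0],[0,0,0],1],
    [[0.0096,-0.0024,0],[0,0,0],1],
    [[0.0096,-0.0024,0],[0,0,0],1]
  ]
}}

```text
t: 12.28
tool_pos: [0.5999, 0.1671, 0.0381]
orientation: [2.467, 1.938, -0.012]
force: [-9.6, 1.9, 8.1]
opening: 0.0118
```

```bash
python3 chk.py c5.png
```

```text
t 12.275 pos [0.5999 0.1671 0.0381] jigframe [0.0239 0.0012] yaw 0.0017 tilt [ 2.467  1.938 -0.012] F [-9.6   1.95  8.11] T [ 0.24  1.81 -0.01] 0.0118
```

View pics/c5.png

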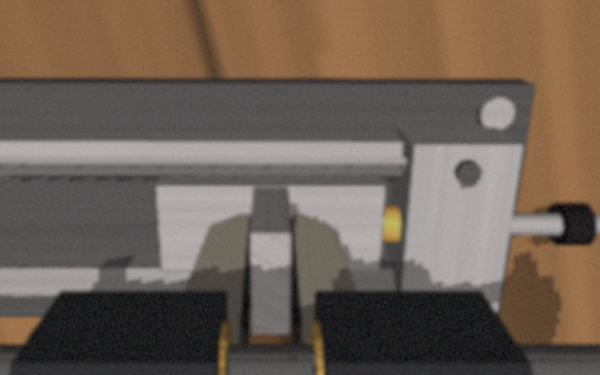

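```bash
cat > tilt.py <<'E'
from h import *
s=robot.read_state()
R1=cv2.Rodrigues(np.array(s["orientation"]))[0]; R0=cv2.Rodrigues(np.array([2.465,1.936,-.007]))[0]
w=cv2.Rodrigues(R1@R0.T)[0].ravel(); a=-.2408
u=np.array([np.cos(a),np.sin(a),0]); v=np.array([-np.sin(a),np.cos(a),0])
F=s["force"]; d=s["tool_pos"]-np.array([.5764,.1717,0])
print("x,y",np.round([d@u,d@v],4),"z",s["tool_pos"][2],"change since regrip: roll(u) %.4f pitch(v) %.4f yaw %.4f"%(w@u,w@v,w[2]),"Fu %.1f Fv %.1f Fz %.1f"%(F@u,F@v,F[2]),"v",v)
E
python3 tilt.py
```

```text
x,y [0.0239 0.0011] z 0.03812256704889453 change since regrip: roll(u) -0.0011 pitch(v) 0.0037 yaw 0.0002 Fu -10.2 Fv 0.3 Fz 7.8 v [0.23847962 0.9711475  0.        ]
```

Request:
{"name": "jog_arm", "arguments": {
  "commands": [
    [[0.0025,-0.0006,0],[-0.0002,-0.0008,0],1],
    [[0.005,-0.0012,0],[-0.0002,-0.0008,0],1],
    [[0.0075,-0.0018,0],[-0.0002,-0.0008,0],1],
    [[0.0075,-0.0018,0],[-0.0002,-0.0008,0],1]
  ]
}}

```text
t: 12.88
tool_pos: [0.6026, 0.1665, 0.0381]
orientation: [2.465, 1.937, -0.012]
force: [-13.5, 2.2, 9.4]
opening: 0.0115
```

```bash
python3 tilt.py
```

```text
x,y [0.0267 0.0012] z 0.03811428083754643 change since regrip: roll(u) -0.0018 pitch(v) 0.0024 yaw 0.0004 Fu -13.6 Fv -1.1 Fz 9.4 v [0.23847962 0.9711475  0.        ]
```

Request:
{"name": "jog_arm", "arguments": {
  "commands": [
    [[0.003,-0.0007,0.0003],[-0.0002,-0.0008,0],1],
    [[0.006,-0.0014,0.0003],[-0.0002,-0.0008,0],1],
    [[0.0075,-0.0018,0.0003],[-0.0002,-0.0008,0],1],
    [[0.0075,-0.0018,0.0003],[-0.0002,-0.0008,0],1]
  ]
}}

```text
t: 13.38
tool_pos: [0.6047, 0.1659, 0.0381]
orientation: [2.464, 1.937, -0.012]
force: [-14.8, 2.3, 11.4]
opening: 0.0119
```

```bash
python3 tilt.py; python3 chk.py c6.png
```

```text
x,y [0.0289 0.0012] z 0.03814028068092933 change since regrip: roll(u) -0.0028 pitch(v) 0.0021 yaw 0.0009 Fu -14.9 Fv -1.3 Fz 11.4 v [0.23847962 0.9711475  0.        ]
t 13.375 pos [0.6047 0.1659 0.0381] jigframe [0.0289 0.0012] yaw 0.0024 tilt [ 2.464  1.937 -0.012] F [-14.76   2.25  11.4 ] T [ 0.31  2.77 -0.08] 0.0119
```

View pics/c6.png

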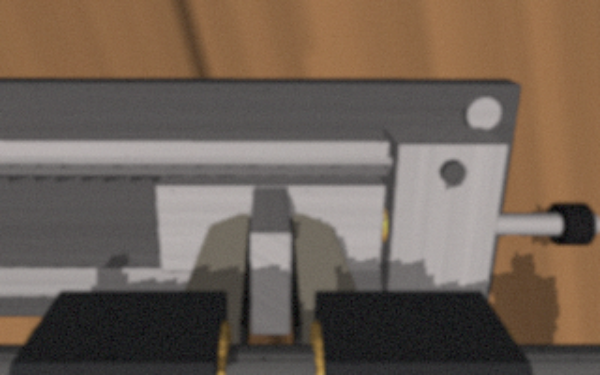

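A sliver of brass still shows at (386,224), so it's not home yet. I'll continue.

Request:
{"name": "jog_arm", "arguments": {
  "commands": [
    [[0.003,-0.0007,0.0006],[-0.0002,-0.0006,0],1],
    [[0.006,-0.0014,0.0006],[-0.0002,-0.0006,0],1],
    [[0.0075,-0.0018,0.0006],[-0.0002,-0.0006,0],1],
    [[0.0075,-0.0018,0.0006],[-0.0002,-0.0006,0],1]
  ]
}}

```text
t: 13.98
tool_pos: [0.6063, 0.1655, 0.0382]
orientation: [2.464, 1.938, -0.016]
force: [-18.0, 2.8, 13.9]
opening: 0.0117
```

```bash
python3 tilt.py; python3 chk.py c7.png
```

```text
x,y [0.0305 0.0011] z 0.03817106202290133 change since regrip: roll(u) -0.0043 pitch(v) 0.0042 yaw 0.0013 Fu -18.1 Fv -1.6 Fz 13.9 v [0.23847962 0.9711475  0.        ]
t 13.975 pos [0.6063 0.1655 0.0382] jigframe [0.0305 0.0011] yaw 0.0029 tilt [ 2.464  1.938 -0.016] F [-17.98   2.77  13.94] T [ 0.42  3.11 -0.1 ] 0.0117
```

View pics/c7.png

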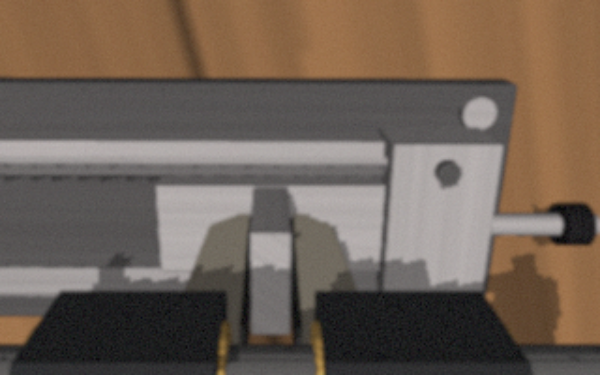

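Request:
{"name": "jog_arm", "arguments": {
  "commands": [
    [[0.002,-0.0005,0.0006],[0.0003,-0.0011,0],1],
    [[0.004,-0.001,0.0006],[0.0003,-0.0011,0],1],
    [[0.006,-0.0014,0.0006],[0.0003,-0.0011,0],1],
    [[0.006,-0.0014,0.0006],[0.0003,-0.0011,0],1]
  ]
}}

```text
t: 14.58
tool_pos: [0.6063, 0.1655, 0.0382]
orientation: [2.465, 1.94, -0.015]
force: [-21.4, 3.3, 14.9]
opening: 0.0117
```

```bash
python3 tilt.py; python3 chk.py c8.png
```

```text
x,y [0.0305 0.0012] z 0.03817105511617164 change since regrip: roll(u) -0.0022 pitch(v) 0.0053 yaw 0.0019 Fu -21.5 Fv -1.9 Fz 14.9 v [0.23847962 0.9711475  0.        ]
t 14.575 pos [0.6063 0.1655 0.0382] jigframe [0.0305 0.0012] yaw 0.0034 tilt [ 2.465  1.94  -0.015] F [-21.36   3.33  14.94] T [ 0.42  3.61 -0.1 ] 0.0117
```

View pics/c8.png

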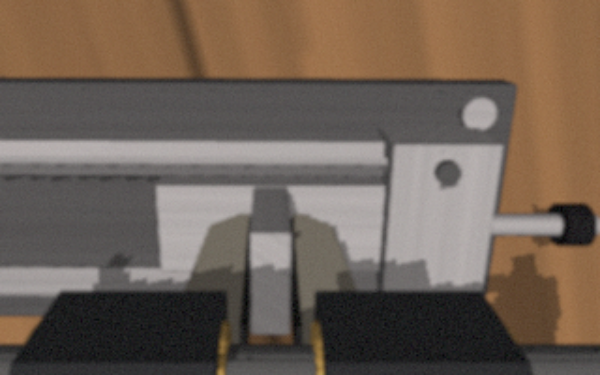

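The bracket hasn't moved (x = 30.5 mm) while the push rose to 21 N, so it's against the hard stop. The hand has pitched about 0.3° nose-down since the regrip. I'll take that out so the shoe sits flat, and firm up a little.

Request:
{"name": "jog_arm", "arguments": {
  "commands": [
    [[0.003,-0.0007,0],[-0.0002,-0.0012,0],1],
    [[0.006,-0.0014,0],[-0.0003,-0.0024,0],1],
    [[0.006,-0.0014,0],[-0.0003,-0.0024,0],1],
    [[0.006,-0.0014,0],[-0.0003,-0.0024,0],1]
  ]
}}

```text
t: 15.18
tool_pos: [0.6064, 0.1655, 0.0381]
orientation: [2.46, 1.937, -0.007]
force: [-20.4, 2.6, 17.3]
opening: 0.0116
```

```bash
python3 tilt.py
```

```text
x,y [0.0306 0.0011] z 0.03808923472228365 change since regrip: roll(u) -0.0019 pitch(v) -0.0025 yaw 0.0023 Fu -20.4 Fv -2.4 Fz 17.3 v [0.23847962 0.9711475  0.        ]
```

Request:
{"name": "jog_arm", "arguments": {
  "commands": [
    [[0.004,-0.001,0.0005],[0.0002,-0.0006,0],1],
    [[0.0075,-0.0018,0.0005],[0.0002,-0.0006,0],1],
    [[0.0075,-0.0018,0.0005],[0.0002,-0.0006,0],1],
    [[0.0075,-0.0018,0.0005],[0.0002,-0.0006,0],1],
    [[0.0075,-0.0018,0.0005],[0.0002,-0.0006,0],1]
  ]
}}

```text
t: 15.8
tool_pos: [0.6064, 0.1655, 0.0381]
orientation: [2.463, 1.941, -0.012]
force: [-24.6, 3.4, 20.0]
opening: 0.0117
```

```bash
python3 tilt.py; python3 chk.py c9.png; python3 tilt.py
```

```text
x,y [0.0306 0.0011] z 0.038131976608895043 change since regrip: roll(u) -0.0015 pitch(v) 0.0033 yaw 0.0031 Fu -24.7 Fv -2.5 Fz 20.0 v [0.23847962 0.9711475  0.        ]
t 15.8 pos [0.6064 0.1655 0.0381] jigframe [0.0306 0.0011] yaw 0.0047 tilt [ 2.463  1.941 -0.012] F [-24.56   3.43  19.98] T [ 0.51  4.48 -0.19] 0.0117
x,y [0.0306 0.0012] z 0.038124777172231575 change since regrip: roll(u) -0.0014 pitch(v) 0.0033 yaw 0.0030 Fu -26.1 Fv -3.0 Fz 19.9 v [0.23847962 0.9711475  0.        ]
```

View pics/c9.png

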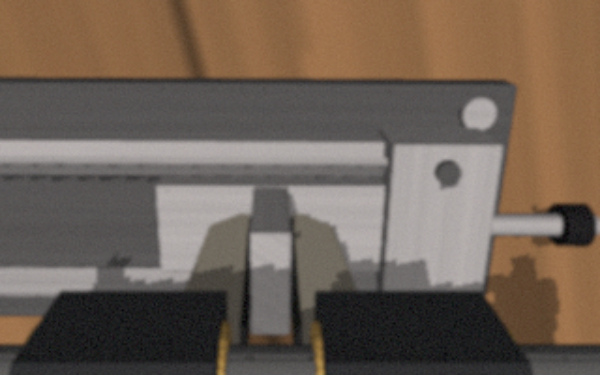

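View pics/sc9.png

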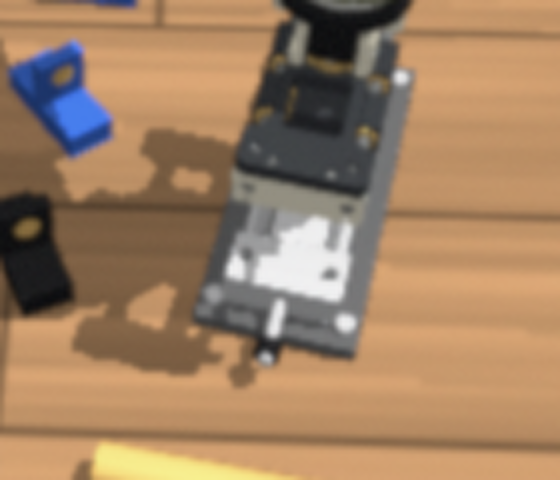

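Request:
{"name": "jog_arm", "arguments": {
  "commands": [
    [[0.0065,-0.0015,0.0005],[-0.0002,-0.0017,0],1],
    [[0.0065,-0.0015,0.0005],[-0.0002,-0.0017,0],1],
    [[0.0065,-0.0015,0.0005],[-0.0002,-0.0017,0],1],
    [[0.0065,-0.0015,0.0005],[-0.0002,-0.0017,0],1]
  ]
}}

```text
t: 16.4
tool_pos: [0.6063, 0.1655, 0.0381]
orientation: [2.461, 1.94, -0.01]
force: [-22.4, 3.1, 16.7]
opening: 0.0118
```

```bash
python3 tilt.py; python3 chk.py c10.png; python3 tilt.py
```

```text
x,y [0.0305 0.0011] z 0.038073686516040595 change since regrip: roll(u) -0.0017 pitch(v) 0.0007 yaw 0.0036 Fu -22.6 Fv -2.3 Fz 16.7 v [0.23847962 0.9711475  0.        ]
t 16.4 pos [0.6063 0.1655 0.0381] jigframe [0.0305 0.0011] yaw 0.0051 tilt [ 2.461  1.94  -0.01 ] F [-22.45   3.15  16.66] T [ 0.5   4.02 -0.19] 0.0118
x,y [0.0306 0.0011] z 0.03810015003124796 change since regrip: roll(u) -0.0017 pitch(v) 0.0007 yaw 0.0036 Fu -21.9 Fv -2.1 Fz 16.7 v [0.23847962 0.9711475  0.        ]
```

View pics/c10.png

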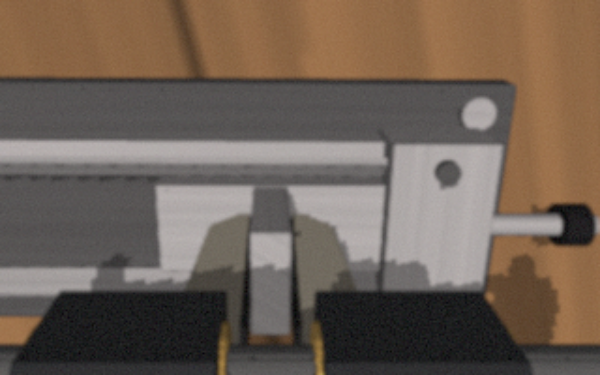

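The bracket is flat, with pitch change under 0.001 rad. It's hard against the stop with no brass showing, and the push is steady at about 22 N, above the 10 N spring. I'm handing it in while holding.

```bash
python3 -c "
from plant import robot; print(robot.close_job())"
```

```text
the job is handed in; nothing more can be done
None
```

The steel bracket is in the jig channel, pushed home against the stop block. I handed the job in at about 16.4 s with the gripper still holding it there.

**What I did:** I picked the bare steel bracket, not the black or blue look-alikes, and gripped its web across the 12 mm. I set it on the channel floor clear of the plunger, then opened the gripper briefly so it could settle flat. After regripping, I pushed it along the channel in small steps.

**Last checks:**
- **Home:** the bracket stayed at jig x of about 30.5 mm (30 mm expected) while the push rose from 18 to 26 N. No brass is visible between the shoe and the stop.
- **Holding:** the final push was steady at about 22 N, against a spring of about 10 N, with a 50 N grip setting.
- **Flat:** pitch is within 0.001 rad and roll within 0.002 rad of where it settled on its own.

**Less certain:**
- Pushing above the plunger's height pitched the hand slightly nose-down, by up to 0.3°. I corrected it before handing in.
- A downward load of about 17 to 20 N remained on the channel floor, below the 40 N limit.
- I saw no other object disturbed in the camera views I checked, but I did not measure each one afterwards.

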